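# Turn the stamp row round for the clerk opposite

### The arm

A 6-joint arm with a two-finger parallel gripper is mounted at the origin on the work surface. World frame = base frame: x ahead of the robot, y to its left, z up, the work surface at z = 0. Lengths are in m, angles in rad, forces in N, time in s.
With the tool pointing down it reaches from about 0.35 to 0.85 m from the base axis. Payload 8.1 kg.
Tool frame: the origin (TCP) lies on the centre line of the jaws, within the pads' length; the fingertips stand 22 mm ahead of it and the grasp point (between the pads) lies 3 mm ahead of it; z points along the fingers, y is the line along which they close (so a half turn about z gives the same grasp; the last joint's range is limited). The gripper opens to 93 mm and grips with 3 to 60 N. Pads are 15 mm wide; open, the fingers measure 128 mm over their backs; the gripper's body (75 mm by 188 mm) begins 65 mm behind the grasp point.
Start: joints at [-1.346, 0.13, 1.488, -0, 1.523, -0.085], TCP at [0.183, -0.571, 0.241] pointing down, gripper open.
Joint ranges: [-2.96, 2.96], [-0.89, 2.26], [0.02, 2.5], [-1.34, 4.48], [0, 2.73], [-2.66, 2.66]. Speed limits (rad/s): [2.39, 2.39, 2.79, 3.14, 3.14, 3.14].

### API

Orientations are given as a rotation vector (axis times angle).
In Python, from plant import robot gives the robot as it stands.
- The arm moves only by the shell command python3 inch.py [FORCE], which reads ROWS from standard input. ROWS is a JSON list of rows, 1 to 20 of them, each of 5 numbers: the finger opening in m, then dx, dy, dz in m, then a turn about the tool's z in rad; each row shifts and turns the commanded pose from where the row before left it, along the tool's axes as they then stand; what a row does not reach is not made up. A row lasts 1/10 s, in which the tool goes at most 0.05 m and 0.15 rad, less where a joint would pass 70% of its speed; a pose out of reach is approached as far as the arm can. The fingers move at their own pace and stop on an object; FORCE is the grip in N (left out, the last holds). Time passes only in rows, so rows that do not move let the fingers close. It prints the time, the measured TCP pose, the force, the opening and the grip force at its end. Input that does not fit is refused with a message, and nothing moves.
- robot.read_state(): the state, without advancing time (a new reading comes with each control period).
- robot.read_camera(name): name is "scene" or "top" or "wrist"; returns a dict with "image" (400x640x3 uint8, red, green, blue), "fx", "fy", "cx", "cy" (pixels), "dist" ([k1, k2, p1, p2, k3] as OpenCV has them; the pictures are not rectified), "R" (3x3) and "t" (3): a world point X has camera coordinates R X + t. Camera axes: x right, y down, z forward; pixel columns grow to the right and rows downward; lengths in m; the calibration is good to about 2 mm. A picture is of the moment at which its call begins. There is no depth.
- robot.close_job(): hands the job in; it is judged then, once.
The state is a dict: "t": time; "q": joint angles; "dq": joint speeds; "joint_torque": joint torques, N m; "tool_pos": TCP position; "orientation": TCP orientation; "force": force on the tool from outside, world axes, zero at the start; "wrist_torque": the same for the moment, N m; "opening": finger opening in m; "gripper_force": force on a finger pad.
Only numpy, scipy, OpenCV 4.12 (cv2) and the standard library are available. Lean on these libraries where they do the work, as an engineer would, in place of code of your own. Each camera call takes 0.05 s, during which the arm holds its last target. There are 200 camera calls.

### The job

The clerk who sits across the desk takes over the hand stamps: move all four from the coloured holders on the grey strip into the wooden tray, one to a compartment, in the reverse order, so that the stamp furthest left on the strip (seen from the robot) ends in the tray's rightmost compartment and so on to the one furthest right, which ends leftmost. Each must stand upright, flat on the floor of its compartment, and be let go; set the stamps down rather than dropping them, and tip none over.

Things in the scene. Friction and masses are not known exactly. Their poses are not given: they have to be found in the camera images.
- stamp_red: Loose hand stamp with red handle, 50 to 90 g, 86 mm tall, round about its upright z axis. Origin: centre of its underside. Black foot 40 mm across, 13 mm high; steel neck 16 mm across; red cylindrical handle 24 mm across, 36 to 86 mm above the underside (grip here from above). Starts in the red holder, within 4 mm of its centre, underside 12 mm above the desk.
- stamp_blue: Loose hand stamp with blue handle, 50 to 90 g, 86 mm tall, round about its upright z axis. Origin: centre of its underside. Black foot 40 mm across, 13 mm high; steel neck 16 mm across; blue cylindrical handle 24 mm across, 36 to 86 mm above the underside (grip here from above). Starts in the blue holder, within 4 mm of its centre, underside 12 mm above the desk.
- stamp_green: Loose hand stamp with green handle, 50 to 90 g, 86 mm tall, round about its upright z axis. Origin: centre of its underside. Black foot 40 mm across, 13 mm high; steel neck 16 mm across; green cylindrical handle 24 mm across, 36 to 86 mm above the underside (grip here from above). Starts in the green holder, within 4 mm of its centre, underside 12 mm above the desk.
- stamp_yellow: Loose hand stamp with yellow handle, 50 to 90 g, 86 mm tall, round about its upright z axis. Origin: centre of its underside. Black foot 40 mm across, 13 mm high; steel neck 16 mm across; yellow cylindrical handle 24 mm across, 36 to 86 mm above the underside (grip here from above). Starts in the yellow holder, within 4 mm of its centre, underside 12 mm above the desk.
- holder_red: Fixed red plastic holder on the grey strip: square open cup 58 x 58 mm, 12 mm high, walls and floor 4 mm; the red stamp starts in it. Origin: centre of its underside, 8 mm above the desk. Holders stay put, so they keep showing the original order.
- holder_blue: Fixed blue plastic holder on the grey strip: square open cup 58 x 58 mm, 12 mm high, walls and floor 4 mm; the blue stamp starts in it. Origin: centre of its underside, 8 mm above the desk. Holders stay put, so they keep showing the original order.
- holder_green: Fixed green plastic holder on the grey strip: square open cup 58 x 58 mm, 12 mm high, walls and floor 4 mm; the green stamp starts in it. Origin: centre of its underside, 8 mm above the desk. Holders stay put, so they keep showing the original order.
- holder_yellow: Fixed yellow plastic holder on the grey strip: square open cup 58 x 58 mm, 12 mm high, walls and floor 4 mm; the yellow stamp starts in it. Origin: centre of its underside, 8 mm above the desk. Holders stay put, so they keep showing the original order.
- strip: Fixed grey plastic strip on the desk, 76 mm (x) by 264 mm (y), 8 mm thick, with the four coloured holders in a row, centres at y = -96, -32, 32, 96 mm, colours in any order. Origin: centre of its underside. Its y axis points to the robot's left within 0.4 rad. It lies left or right on the desk.
- tray: Fixed brown wooden tray, 68 mm (x) by 260 mm (y), 14 mm high, open on top, walls and floor 4 mm; thin walls part it into a row of four compartments 60 x 60 mm inside, centres at y = -96, -32, 32, 96 mm, x = 0, floors 4 mm above the desk. Empty at the start. Origin: centre of its underside. Its y axis points to the robot's left within 0.4 rad. Lies on the other side from the strip.

How it is judged:
By the outcome, as a careful person would: the job done as asked, in the order asked, and still so for the second after the job is handed in, with the robot touching nothing.
It also fails if it takes over 99 s, if anything falls off the work surface, if the arm or the gripper's body presses on something with over 40 N, if the wrist force passes 120 N, or if a joint passes its speed limit or range.

## Working session

There is one attempt and no reset: what is moved stays moved. The work goes in short steps, Python scripts to look and compute and a shell command to move; the robot and the scene stay as the last step left them, time stands still between calls to the robot, and variables do not carry over. Pictures are saved under pics/ and viewed, at most 14 in all, crops included, and the job is handed in when it is done.

```bash
ls; mkdir -p pics; python3 - <<'E'
from plant import robot
import cv2,numpy as np
for n in ["top","scene"]:
    c=robot.read_camera(n); cv2.imwrite(f"pics/{n}0.png",c["image"][:,:,::-1])
    print(n,c["fx"],c["cx"],c["cy"],c["dist"],np.round(c["R"],3).tolist(),c["t"])
s=robot.read_state();print(s["t"],s["tool_pos"],s["orientation"],s["opening"])
E
```

```text
inch.py
pics
plant.py
top 450.32247912972923 317.8006763828256 191.02967854703604 [-0.06276364  0.          0.          0.          0.        ] [[0.018, -1.0, 0.0], [-0.974, -0.017, -0.225], [0.225, 0.004, -0.974]] [0.00513019 0.54203489 1.00695528]
scene 505.0991168344422 315.4925702408221 197.31043303997666 [-0.04437521  0.          0.          0.          0.        ] [[-0.524, 0.852, 0.012], [0.725, 0.453, -0.519], [-0.447, -0.263, -0.855]] [ 0.2797847  -0.36167069  1.32370085]
0.1 [ 0.18281357 -0.57097399  0.23970146] [-3.10235821e+00 -4.84396246e-01  1.83330427e-04] 0.09309380596692317
```

View pics/top0.png

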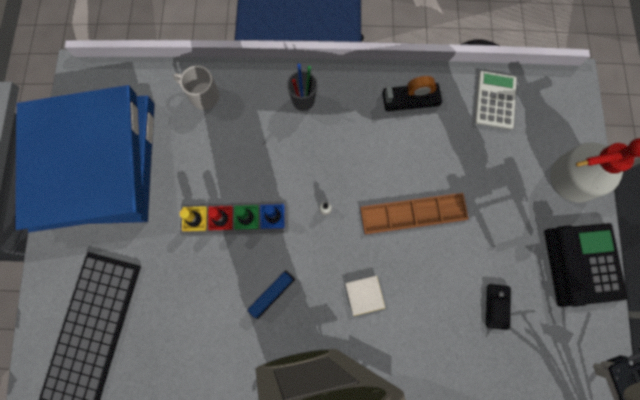

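View pics/scene0.png

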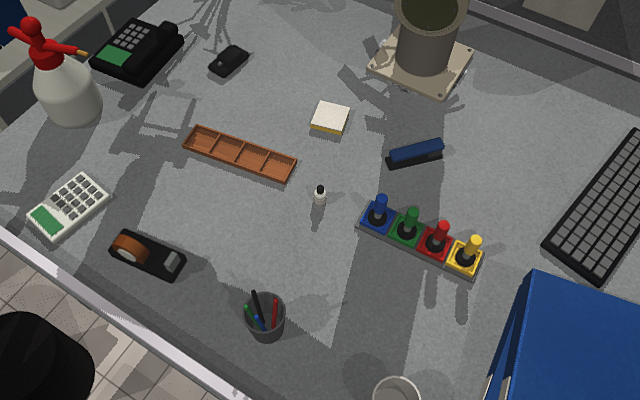

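The desk is seen from both sides. In the top view the strip lies left at about (232,218), with yellow, red, green, blue from left to right. The tray lies right at about (414,213). So from left to right the tray must hold blue, green, red, yellow. There is a small bottle between them at (325,207).

```bash
cat > h.py <<'E'
from plant import robot
import cv2,numpy as np
from scipy.spatial.transform import Rotation as Ro
HUE={"yellow":(20,35),"red":(-6,6),"green":(45,85),"blue":(100,128),"tray":(7,16)}
def K(c): return np.array([[c["fx"],0,c["cx"]],[0,c["fy"],c["cy"]],[0,0,1]])
def rays(c,px):
    u=cv2.undistortPoints(np.array(px,float).reshape(-1,1,2),K(c),np.array(c["dist"])).reshape(-1,2)
    R=np.array(c["R"]);d=np.c_[u,np.ones(len(u))]@R
    return -R.T@np.array(c["t"]),d
def plane(c,px,z):
    C,d=rays(c,px); return C+d*((z-C[2])/d[:,2])[:,None]
def project(c,X):
    R=np.array(c["R"]);return cv2.projectPoints(np.array(X,float).reshape(-1,1,3),cv2.Rodrigues(R)[0],np.array(c["t"]),K(c),np.array(c["dist"]))[0].reshape(-1,2)
def mask(img,col,s=110,v=50):
    h=cv2.cvtColor(img,cv2.COLOR_RGB2HSV).astype(int);a,b=HUE[col]
    H=(h[...,0]+90)%180-90 if a<0 else h[...,0]
    return ((H>=a)&(H<=b)&(h[...,1]>s)&(h[...,2]>v)).astype(np.uint8)
def blobs(m,amin=60):
    cs=cv2.findContours(m,cv2.RETR_EXTERNAL,cv2.CHAIN_APPROX_NONE)[0]
    return sorted([k for k in cs if cv2.contourArea(k)>amin],key=cv2.contourArea,reverse=True)
def pose():
    s=robot.read_state();return s,np.array(s["tool_pos"]),Ro.from_rotvec(s["orientation"]).as_matrix()
def go(xyz,yaw=None):
    "tool-axes shift and turn (turn about tool z, done after the shift)"
    s,p,R=pose();d=R.T@(np.array(xyz)-p);print("shift",d.round(4),"yaw now",round(np.arctan2(R[1,0],R[0,0]),4),end=" ")
    if yaw is not None:
        t=-(yaw-np.arctan2(R[1,0],R[0,0]));print("turn",round((t+np.pi)%(2*np.pi)-np.pi,3))
E
python3 - <<'E'
from h import *
c=robot.read_camera("top");I=c["image"]
k=[b for b in blobs(mask(I,"tray",90)) if 340<b[:,0,0].mean()<490][0]
P=plane(c,k[:,0],.014)[:,:2]
(ce,sz,an)=cv2.minAreaRect(P.astype(np.float32));print("tray",ce,sz,an)
roi=np.zeros((400,640),np.uint8);roi[195:240,170:295]=1
C={}
for col in ["yellow","red","green","blue"]:
    k=blobs(mask(I,col)*roi)[0];P=plane(c,k[:,0],.02)[:,:2]
    r=cv2.minAreaRect(P.astype(np.float32));C[col]=r[0];print(col,np.round(r[0],4),np.round(r[1],4),r[2])
d=np.array(C["yellow"])-C["blue"];print("strip dir",d,np.arctan2(-d[0],d[1]))
E
```

```text
tray (0.5023133158683777, -0.22319263219833374) (0.06890878826379776, 0.26002150774002075) 8.861964225769043
yellow [0.4775 0.3193] [0.0625 0.0644] 4.157779693603516
red [0.4807 0.2529] [0.0598 0.0593] 3.4365811347961426
green [0.4847 0.1892] [0.0569 0.0587] 1.1243276596069336
blue [0.4871 0.1258] [0.0598 0.0589] 1.9668279886245728
strip dir [-0.00965875  0.19350909] 0.049872307253120356
```

```bash
echo '[[0.06,0,0,-0.007,-0.145],[0.06,0,0,-0.007,-0.145],[0.06,0,0,-0.007,-0.145],[0.06,0,0,-0.007,-0.145],[0.06,0,0,-0.007,-0.145],[0.06,0,0,-0.007,-0.145],[0.06,0,0,-0.007,-0.145],[0.06,0,0,-0.007,-0.145],[0.06,0,0,0,-0.145]]' | python3 inch.py 10; python3 -c "
from h import *
go([.482,.222,.30],1.611)"
```

```text
t: 1.05
tool_pos: [0.183, -0.5717, 0.2976]
orientation: [2.165, 2.276, -0.001]
force: [0.6, -0.6, -0.1]
opening: 0.06
gripper_force: 0.0
shift [ 0.7778  0.3383 -0.0033] yaw now 1.6208 turn 0.01
```

```bash
echo '[[0.06,0.0432,0.0188,0,0],[0.06,0.0432,0.0188,0,0],[0.06,0.0432,0.0188,0,0],[0.06,0.0432,0.0188,0,0],[0.06,0.0432,0.0188,0,0],[0.06,0.0432,0.0188,0,0],[0.06,0.0432,0.0188,0,0],[0.06,0.0432,0.0188,0,0],[0.06,0.0432,0.0188,0,0],[0.06,0.0432,0.0188,0,0],[0.06,0.0432,0.0188,0,0],[0.06,0.0432,0.0188,0,0],[0.06,0.0432,0.0188,0,0],[0.06,0.0432,0.0188,0,0],[0.06,0.0432,0.0188,0,0],[0.06,0.0432,0.0188,0,0],[0.06,0.0432,0.0188,0,0],[0.06,0.0432,0.0188,0,0],[0.06,0,0,0,0],[0.06,0,0,0,0]]' | python3 inch.py; python3 -c "
from h import *
go([.482,.222,.30],1.611)
c=robot.read_camera('wrist');cv2.imwrite('pics/w1.png',c['image'][:,:,::-1])
R=np.array(c['R']);print(-R.T@c['t'],R.round(2).tolist(),c['fx'])"
```

```text
t: 3.05
tool_pos: [0.4864, 0.221, 0.2955]
orientation: [-2.169, -2.272, 0.003]
force: [0.1, 0.4, 0.3]
opening: 0.0605
gripper_force: 0.0
shift [ 0.0012 -0.0044 -0.0044] yaw now 1.617 turn 0.006
[0.48219522 0.30579122 0.44047523] [[1.0, 0.05, -0.0], [0.04, -0.95, 0.3], [0.01, -0.3, -0.95]] 317.8980734243488
```

View pics/w1.png

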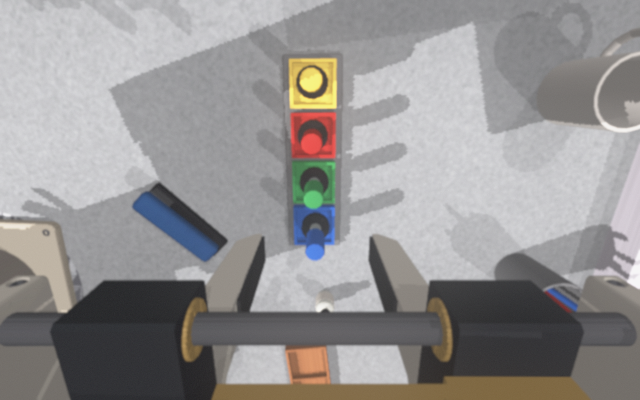

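The wrist view shows the row of handles, with tops at about yellow (311,80), red (311,143), green (313,198), blue (315,249). The fingers are below them.

```bash
python3 - <<'E'
from h import *
c=robot.read_camera("wrist");I=c["image"]
g={"yellow":(311,80),"red":(311,143),"green":(313,198),"blue":(315,249)}
for k,(u,v) in g.items():
    roi=np.zeros(I.shape[:2],np.uint8);cv2.circle(roi,(u,v),15,1,-1)
    m=mask(I,k,60)*roi;V=I.max(2);th=cv2.threshold(V[m>0],0,255,cv2.THRESH_OTSU)[0]
    b=blobs(((V>th)&(m>0)).astype(np.uint8),20)
    (e,r)=cv2.minEnclosingCircle(b[0])
    X=plane(c,[(u,v),e],.098)
    print(k,np.round(e,1),round(r,1),"expected r",round(317.9*.012/(.44-.098)*.95,1),X[:,:2].round(4).tolist())
E
```

```text
yellow [310.5  78.5] 12.0 expected r 10.6 [[0.4758, 0.3197], [0.4752, 0.3211]]
red [313.1 143.6] 12.7 expected r 10.6 [[0.4783, 0.2561], [0.4806, 0.2556]]
green [312.5 198.5] 9.6 expected r 10.6 [[0.483, 0.1941], [0.4824, 0.1935]]
blue [314.4 250. ] 9.6 expected r 10.6 [[0.488, 0.1303], [0.4874, 0.129]]
```

```bash
echo '[[0.06,0.048,-0.003,0,0],[0.06,0.048,-0.003,0,0],[0.06,0.004,0,0.03,0],[0.06,0,0,0.04,0],[0.06,0,0,0.04,0],[0.06,0,0,0.04,0],[0.06,0,0,0.02,0],[0.06,0,0,0,0]]' | python3 inch.py; python3 -c "
from h import *
go([.4755,.3205,.076],1.617)"
```

```text
t: 3.95
tool_pos: [0.4743, 0.3171, 0.1232]
orientation: [-2.173, -2.266, 0.009]
force: [-1.1, -0.7, 0.0]
opening: 0.0604
gripper_force: 0.0
shift [0.0034 0.0016 0.0472] yaw now 1.6128 turn -0.004
```

```bash
echo '[[0.06,0.004,0.001,0.02,0],[0.06,0,0,0.02,0],[0.06,0,0,0.007,0],[0.06,0,0,0,0],[0.01,0,0,0,0],[0.01,0,0,0,0],[0.01,0,0,0,0],[0.01,0,0,0,0],[0.01,0,0,0,0]]' | python3 inch.py 12
```

```text
t: 4.85
tool_pos: [0.4773, 0.3241, 0.08]
orientation: [-2.172, -2.27, -0.0]
force: [-1.0, 0.3, 0.4]
opening: 0.0245
gripper_force: 3.2
```

```bash
echo '[[0.01,0,0,-0.02,0],[0.01,0,0,-0.03,0],[0.01,0,0,-0.04,0],[0.01,0,0,-0.04,0],[0.01,0,0,-0.03,0],[0.01,0,0,0,0]]' | python3 inch.py; python3 -c "
from h import *
go([.5171,-.3180,.23],1.7255)"
```

```text
t: 5.45
tool_pos: [0.4795, 0.3253, 0.2458]
orientation: [2.17, 2.268, 0.014]
force: [0.5, -0.4, -0.8]
opening: 0.0235
gripper_force: 12.0
shift [-0.6444  0.009   0.0132] yaw now 1.6149 turn -0.111
```

```bash
echo '[[0.01,-0.03,0,0,0],[0.01,-0.046,0.0006,0,0],[0.01,-0.046,0.0006,0,0],[0.01,-0.046,0.0006,0,0],[0.01,-0.046,0.0006,0,0],[0.01,-0.046,0.0006,0,0],[0.01,-0.046,0.0006,0,0],[0.01,-0.046,0.0006,0,0],[0.01,-0.046,0.0006,0,0],[0.01,-0.046,0.0006,0,0],[0.01,-0.046,0.0006,0,0],[0.01,-0.046,0.0006,0,0],[0.01,-0.046,0.0006,0,0],[0.01,-0.04,0.0006,0,0],[0.01,-0.022,0,0,0],[0.01,0,0,0,-0.055],[0.01,0,0,0,-0.055],[0.01,0,0,0,0]]' | python3 inch.py; python3 -c "
from h import *
go([.5171,-.3180,.072],1.7255)
c=robot.read_camera('top');cv2.imwrite('pics/t1.png',cv2.resize(c['image'][100:300,300:560,::-1],None,fx=3,fy=3))
c=robot.read_camera('wrist');cv2.imwrite('pics/w2.png',c['image'][:,:,::-1])"
```

```text
t: 7.25
tool_pos: [0.5128, -0.319, 0.2381]
orientation: [-2.042, -2.384, 0.0]
force: [0.5, 0.4, -1.0]
opening: 0.0237
gripper_force: 12.0
shift [1.000e-04 4.700e-03 1.661e-01] yaw now 1.7252 turn -0.0
```

View pics/w2.png

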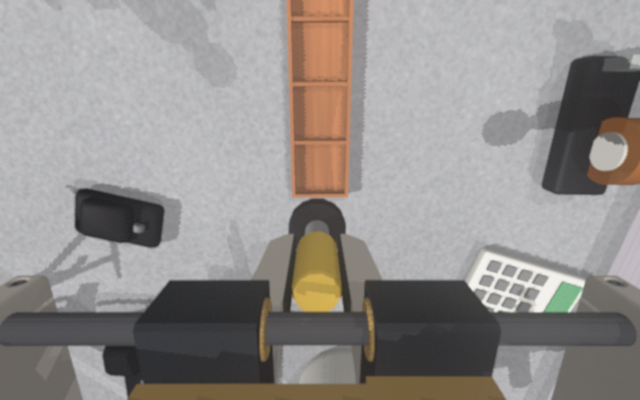

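The wrist view shows the yellow stamp held upright, its foot at (317,228). The end compartment's rim runs about (294,140) to (348,195).

```bash
python3 - <<'E'
from h import *
c=robot.read_camera('wrist')
print("tray end comp",plane(c,[(294,141),(347,141),(348,195),(293,195)],.014)[:,:2].round(4).tolist())
p=plane(c,[(294,141),(347,141),(348,195),(293,195)],.014)[:,:2].mean(0);print("comp centre",p)
print("foot rim centre",plane(c,[(317,228)],.178)[:,:2])
C,d=rays(c,[(317,228)]);s,P,R=pose();print("projected TCP-foot",project(c,[P+R@[0,0,.08-.02]]))
E
```

```text
tray end comp [[0.4815, -0.2879], [0.542, -0.2786], [0.555, -0.3427], [0.4888, -0.3529]]
comp centre [ 0.51682627 -0.31550133]
foot rim centre [[ 0.51343455 -0.32208787]]
projected TCP-foot [[317.325914   223.94374878]]
```

```bash
echo '[[0.01,0.003,0.0045,0.02,0],[0.01,0,0,0.04,0],[0.01,0,0,0.04,0],[0.01,0,0,0.03,0],[0.01,0,0,0.02,0],[0.01,0,0,0,0]]' | python3 inch.py; python3 -c "
from h import *
go([.5171,-.3160,.072],1.7255)"
```

```text
t: 8.0
tool_pos: [0.515, -0.3133, 0.0854]
orientation: [-2.04, -2.38, 0.001]
force: [-0.4, 0.2, -0.5]
opening: 0.0236
gripper_force: 12.0
shift [-0.003   0.0018  0.0134] yaw now 1.7242 turn -0.001
```

```bash
echo '[[0.01,-0.003,0.002,0.005,0],[0.01,0,0,0.003,0],[0.01,0,0,0.003,0],[0.01,0,0,0,0]]' | python3 inch.py; echo '[[0.01,0,0,0.002,0],[0.01,0,0,0,0]]' | python3 inch.py
```

```text
t: 8.4
tool_pos: [0.5201, -0.3183, 0.0792]
orientation: [2.043, 2.385, 0.0]
force: [-0.4, -0.6, -0.4]
opening: 0.0239
gripper_force: 12.0
t: 8.6
tool_pos: [0.5198, -0.3181, 0.0767]
orientation: [2.044, 2.386, 0.0]
force: [0.2, -0.7, -0.5]
opening: 0.0238
gripper_force: 12.0
```

```bash
echo '[[0.01,0,0,0.002,0],[0.01,0,0,0,0]]' | python3 inch.py;echo '[[0.01,0,0,0.0015,0],[0.01,0,0,0,0]]' | python3 inch.py;echo '[[0.01,0,0,0.001,0],[0.01,0,0,0,0]]' | python3 inch.py
```

```text
t: 8.8
tool_pos: [0.5197, -0.318, 0.0744]
orientation: [-2.044, -2.386, 0.0]
force: [0.5, 0.6, -0.6]
opening: 0.0233
gripper_force: 12.0
t: 9.0
tool_pos: [0.5196, -0.318, 0.0729]
orientation: [-2.044, -2.385, 0.0]
force: [-0.3, -0.1, -1.0]
opening: 0.0239
gripper_force: 12.0
t: 9.2
tool_pos: [0.5197, -0.318, 0.072]
orientation: [-2.044, -2.386, 0.0]
force: [-0.6, 0.1, -1.4]
opening: 0.0239
gripper_force: 12.0
```

```bash
echo '[[0.01,0,0,0.001,0],[0.01,0,0,0,0]]' | python3 inch.py|sed -n '2p;4p';echo '[[0.01,0,0,0.001,0],[0.01,0,0,0,0]]' | python3 inch.py|sed -n '2p;4p'
```

```text
tool_pos: [0.52, -0.3182, 0.0719]
force: [-1.7, 1.5, 4.7]
tool_pos: [0.5202, -0.3184, 0.0717]
force: [-3.7, 3.5, 10.9]
```

Contact is at z ≈ 0.072. I'll release, rise and go back for red.

```bash
echo '[[0.01,0,0,-0.0012,0],[0.06,0,0,0,0],[0.06,0,0,0,0],[0.06,0,0,0,0],[0.06,0,0,-0.02,0],[0.06,0,0,-0.04,0],[0.06,0,0,-0.04,0],[0.06,0,0,-0.04,0],[0.06,0,0,0,0.055],[0.06,0,0,0,0.055]]' | python3 inch.py; python3 -c "
from h import *
go([.4795,.2558,.21],1.617)
c=robot.read_camera('top');cv2.imwrite('pics/t2.png',cv2.resize(c['image'][100:300,160:560,::-1],None,fx=2,fy=2))"
```

```text
t: 10.6
tool_pos: [0.5208, -0.3188, 0.2137]
orientation: [2.172, 2.265, 0.001]
force: [0.2, 0.3, -0.1]
opening: 0.0602
gripper_force: 0.0
shift [ 0.5758 -0.0172  0.0022] yaw now 1.6126 turn -0.004
```

View pics/t2.png

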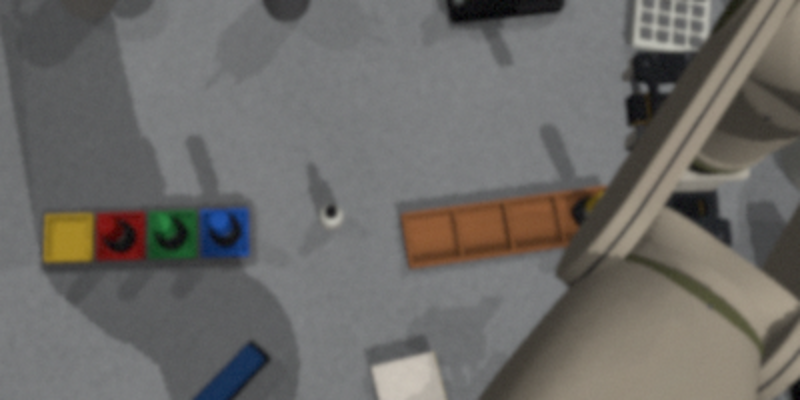

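The yellow stamp stands in the rightmost compartment at about (590,210), partly behind the arm, and its holder at (68,238) is empty.

```bash
echo '[[0.06,0.045,-0.0013,0,0],[0.06,0.045,-0.0013,0,0],[0.06,0.045,-0.0013,0,0],[0.06,0.045,-0.0013,0,0],[0.06,0.045,-0.0013,0,0],[0.06,0.045,-0.0013,0,0],[0.06,0.045,-0.0013,0,0],[0.06,0.045,-0.0013,0,0],[0.06,0.045,-0.0013,0,0],[0.06,0.045,-0.0013,0,0],[0.06,0.045,-0.0013,0,0],[0.06,0.045,-0.0013,0,0],[0.06,0.036,-0.0013,0,0],[0.06,0,0,0.04,0],[0.06,0,0,0.04,0],[0.06,0,0,0.02,0],[0.06,0,0,0,0]]' | python3 inch.py; python3 -c "
from h import *
go([.4795,.2558,.079],1.617)"
```

```text
t: 12.35
tool_pos: [0.4744, 0.2555, 0.1069]
orientation: [-2.168, -2.269, 0.011]
force: [-0.2, -0.3, -0.0]
opening: 0.0598
gripper_force: 0.0
shift [0.0001 0.0053 0.0278] yaw now 1.6161 turn -0.001
```

```bash
echo '[[0.06,0,0.004,0.015,0],[0.06,0,0,0.011,0],[0.06,0,0,0,0],[0.06,0,0,0,0],[0.01,0,0,0,0],[0.01,0,0,0,0],[0.01,0,0,0,0],[0.01,0,0,0,0],[0.01,0,0,0,0]]' | python3 inch.py 12; python3 -c "
from h import *
go([.4795,.2558,.079],1.617)"; echo '[[0.01,0,0,-0.02,0],[0.01,0,0,-0.03,0],[0.01,0,0,-0.04,0],[0.01,0,0,-0.04,0],[0.01,0,0,-0.03,0],[0.01,0,0,0,0]]' | python3 inch.py; python3 -c "
from h import *
go([.5072,-.2548,.23],1.7255)"
```

```text
t: 13.25
tool_pos: [0.4816, 0.2569, 0.0855]
orientation: [-2.172, -2.27, -0.0]
force: [-0.8, 0.5, 0.2]
opening: 0.0247
gripper_force: 4.7
shift [-0.001  -0.0021  0.0065] yaw now 1.6148 turn -0.002
t: 13.85
tool_pos: [0.4839, 0.2579, 0.2513]
orientation: [2.169, 2.267, 0.013]
force: [0.7, 0.6, -0.1]
opening: 0.0237
gripper_force: 12.0
shift [-5.133e-01  5.000e-04  1.970e-02] yaw now 1.6149 turn -0.111
```

```bash
echo '[[0.01,-0.03,0,0,0],[0.01,-0.044,0,0,0],[0.01,-0.044,0,0,0],[0.01,-0.044,0,0,0],[0.01,-0.044,0,0,0],[0.01,-0.044,0,0,0],[0.01,-0.044,0,0,0],[0.01,-0.044,0,0,0],[0.01,-0.044,0,0,0],[0.01,-0.044,0,0,0],[0.01,-0.044,0,0,0],[0.01,-0.043,0,0,0],[0.01,0,0,0,-0.055],[0.01,0,0,0,-0.055],[0.01,0,0,0.04,0],[0.01,0,0,0.04,0],[0.01,0,0,0.02,0],[0.01,0,0,0,0]]' | python3 inch.py; python3 -c "
from h import *
go([.5072,-.2545,.0775],1.7255)"
```

```text
t: 15.65
tool_pos: [0.501, -0.2538, 0.1398]
orientation: [-2.038, -2.379, 0.002]
force: [-0.5, -0.1, -1.0]
opening: 0.0234
gripper_force: 12.0
shift [-0.002   0.0064  0.0623] yaw now 1.7248 turn -0.001
```

```bash
echo '[[0.01,-0.0015,0.005,0.02,0],[0.01,0,0,0.02,0],[0.01,0,0,0.01,0],[0.01,0,0,0.005,0],[0.01,0,0,0,0],[0.01,0,0,0,0]]' | python3 inch.py|sed -n '2p;4p'; echo '[[0.01,0,0,0.003,0],[0.01,0,0,0,0]]' | python3 inch.py|sed -n '2p;4p'
```

```text
tool_pos: [0.5099, -0.2568, 0.0915]
force: [-0.5, 0.3, -0.6]
tool_pos: [0.5095, -0.2565, 0.0877]
force: [0.8, -0.2, -1.1]
```

```bash
echo '[[0.01,0,0,0.004,0],[0.01,0,0,0.003,0],[0.01,0,0,0,0]]' | python3 inch.py|sed -n '2p;4p'; for i in 1; do :; done; echo '[[0.01,0,0,0.0015,0],[0.01,0,0,0,0]]' | python3 inch.py|sed -n '2p;4p'; echo '[[0.01,0,0,0.001,0],[0.01,0,0,0,0]]' | python3 inch.py|sed -n '2p;4p'
```

```text
tool_pos: [0.5088, -0.2561, 0.0796]
force: [-0.8, 0.4, -0.6]
tool_pos: [0.5092, -0.2564, 0.0786]
force: [-0.4, -0.2, -2.3]
tool_pos: [0.5093, -0.2564, 0.0778]
force: [0.1, 0.2, -2.0]
```

```bash
echo '[[0.01,0,0,0.001,0],[0.01,0,0,0,0]]' | python3 inch.py|sed -n '2p;4p'; echo '[[0.01,0,0,0.0005,0],[0.01,0,0,0,0]]' | python3 inch.py|sed -n '2p;4p'
```

```text
tool_pos: [0.5095, -0.2566, 0.0774]
force: [-1.8, -0.2, 2.9]
tool_pos: [0.5096, -0.2567, 0.0774]
force: [-2.8, 1.9, 7.0]
```

Red touches the floor. I'll release it and go for green at (0.4827, 0.1938).

```bash
echo '[[0.01,0,0,-0.0008,0],[0.06,0,0,0,0],[0.06,0,0,0,0],[0.06,0,0,0,0],[0.06,0,0,-0.02,0],[0.06,0,0,-0.04,0],[0.06,0,0,-0.04,0],[0.06,0,0,-0.03,0],[0.06,0,0,0,0.055],[0.06,0,0,0,0.055]]' | python3 inch.py; python3 -c "
from h import *
go([.4827,.1938,.079],1.617)"
```

```text
t: 18.55
tool_pos: [0.5101, -0.2569, 0.209]
orientation: [2.172, 2.265, 0.001]
force: [-0.2, -0.1, 0.5]
opening: 0.0602
gripper_force: 0.0
shift [ 0.4517 -0.0089  0.1291] yaw now 1.6127 turn -0.004
```

```bash
echo '[[0.06,0.045,-0.0008,0,0],[0.06,0.045,-0.0008,0,0],[0.06,0.045,-0.0008,0,0],[0.06,0.045,-0.0008,0,0],[0.06,0.045,-0.0008,0,0],[0.06,0.045,-0.0008,0,0],[0.06,0.045,-0.0008,0,0],[0.06,0.045,-0.0008,0,0],[0.06,0.045,-0.0008,0,0],[0.06,0.045,-0.0008,0,0],[0.06,0,0,0.03,0],[0.06,0,0,0.04,0],[0.06,0,0,0.03,0],[0.06,0,0,0,0],[0.06,0,0,0,0]]' | python3 inch.py; python3 -c "
from h import *
go([.4827,.1938,.079],1.617)"
```

```text
t: 20.05
tool_pos: [0.4812, 0.1927, 0.1073]
orientation: [-2.172, -2.269, 0.002]
force: [-0.1, 0.5, 1.2]
opening: 0.0598
gripper_force: 0.0
shift [0.001  0.0015 0.0283] yaw now 1.6148 turn -0.002
```

```bash
echo '[[0.06,0.001,0.001,0.016,0],[0.06,0,0,0.012,0],[0.06,0,0,0,0],[0.06,0,0,0,0],[0.01,0,0,0,0],[0.01,0,0,0,0],[0.01,0,0,0,0],[0.01,0,0,0,0],[0.01,0,0,0,0]]' | python3 inch.py 12;  echo '[[0.01,0,0,-0.02,0],[0.01,0,0,-0.03,0],[0.01,0,0,-0.04,0],[0.01,0,0,-0.04,0],[0.01,0,0,-0.03,0],[0.01,0,0,0,0]]' | python3 inch.py; python3 -c "
from h import *
go([.4974,-.1916,.23],1.7255)"
```

```text
t: 20.95
tool_pos: [0.4825, 0.1939, 0.0792]
orientation: [2.172, 2.27, 0.0]
force: [0.4, 0.5, 0.7]
opening: 0.0248
gripper_force: 0.2
t: 21.55
tool_pos: [0.485, 0.1946, 0.2449]
orientation: [2.169, 2.267, 0.012]
force: [0.4, 0.9, -0.4]
opening: 0.0238
gripper_force: 12.0
shift [-0.3864 -0.0047  0.014 ] yaw now 1.6149 turn -0.111
```

```bash
echo '[[0.01,-0.036,-0.0005,0,0],[0.01,-0.044,-0.0005,0,0],[0.01,-0.044,-0.0005,0,0],[0.01,-0.044,-0.0005,0,0],[0.01,-0.044,-0.0005,0,0],[0.01,-0.044,0,0,0],[0.01,-0.044,0,0,0],[0.01,-0.044,0,0,0],[0.01,-0.042,0,0,0],[0.01,0,0,0,-0.055],[0.01,0,0,0,-0.055],[0.01,0,0,0.04,0],[0.01,0,0,0.04,0],[0.01,0,0,0.03,0],[0.01,0,0,0.02,0],[0.01,0,0,0.01,0],[0.01,0,0,0,0],[0.01,0,0,0,0]]' | python3 inch.py; python3 -c "
from h import *
go([.4974,-.1916,.0712],1.7255)"
```

```text
t: 23.35
tool_pos: [0.4973, -0.1921, 0.0998]
orientation: [2.044, 2.385, 0.0]
force: [-0.2, -1.0, -1.0]
opening: 0.0239
gripper_force: 12.0
shift [0.0005 0.0001 0.0286] yaw now 1.7248 turn -0.001
```

```bash
echo '[[0.01,0,0,0.015,0],[0.01,0,0,0.008,0],[0.01,0,0,0.003,0],[0.01,0,0,0,0]]' | python3 inch.py|sed -n '2p;4p';  echo '[[0.01,0,0,0.001,0],[0.01,0,0,0,0]]' | python3 inch.py|sed -n '2p;4p'; echo '[[0.01,0,0,0.001,0],[0.01,0,0,0,0]]' | python3 inch.py|sed -n '2p;4p'
```

```text
tool_pos: [0.4964, -0.1916, 0.0724]
force: [0.0, 0.2, -0.1]
tool_pos: [0.4972, -0.192, 0.0724]
force: [-0.2, 0.5, -0.6]
tool_pos: [0.4971, -0.1919, 0.0713]
force: [-0.1, -0.2, 0.1]
```

```bash
echo '[[0.01,0,0,0.0008,0],[0.01,0,0,0,0]]' | python3 inch.py|sed -n '2p;4p'; echo '[[0.01,0,0,0.0005,0],[0.01,0,0,0,0]]' | python3 inch.py|sed -n '2p;4p'
```

```text
tool_pos: [0.4973, -0.192, 0.0711]
force: [-1.0, 0.6, 4.5]
tool_pos: [0.4973, -0.1921, 0.0711]
force: [-2.9, 2.1, 8.5]
```

Green is down. Next is blue at (0.4877, 0.1297).

```bash
echo '[[0.01,0,0,-0.001,0],[0.06,0,0,0,0],[0.06,0,0,0,0],[0.06,0,0,0,0],[0.06,0,0,-0.02,0],[0.06,0,0,-0.04,0],[0.06,0,0,-0.04,0],[0.06,0,0,-0.03,0],[0.06,0,0,0,0.055],[0.06,0,0,0,0.055]]' | python3 inch.py; python3 -c "
from h import *
go([.4877,.1297,.079],1.617)"
```

```text
t: 25.55
tool_pos: [0.4978, -0.1923, 0.2026]
orientation: [2.172, 2.265, 0.001]
force: [-0.1, 0.6, -0.1]
opening: 0.0602
gripper_force: 0.0
shift [0.3223 0.003  0.1231] yaw now 1.6127 turn -0.004
```

```bash
echo '[[0.06,0.04,0.0004,0,0],[0.06,0.04,0.0004,0,0],[0.06,0.04,0.0004,0,0],[0.06,0.04,0.0004,0,0],[0.06,0.04,0.0004,0,0],[0.06,0.04,0.0004,0,0],[0.06,0.04,0.0004,0,0],[0.06,0.04,0.0004,0,0],[0.06,0,0,0.03,0],[0.06,0,0,0.04,0],[0.06,0,0,0.025,0],[0.06,0,0,0,0],[0.06,0,0,0,0]]' | python3 inch.py; python3 -c "
from h import *
go([.4877,.1297,.079],1.617)"
```

```text
t: 26.85
tool_pos: [0.4859, 0.1279, 0.1061]
orientation: [-2.172, -2.269, 0.001]
force: [0.3, 0.7, 1.4]
opening: 0.0597
gripper_force: 0.0
shift [0.0017 0.0019 0.0271] yaw now 1.6147 turn -0.002
```

```bash
echo '[[0.06,0.0015,0.0015,0.016,0],[0.06,0,0,0.011,0],[0.06,0,0,0,0],[0.06,0,0,0,0],[0.01,0,0,0,0],[0.01,0,0,0,0],[0.01,0,0,0,0],[0.01,0,0,0,0],[0.01,0,0,0,0],[0.01,0,0,0,0]]' | python3 inch.py 12;  echo '[[0.01,0,0,-0.02,0],[0.01,0,0,-0.03,0],[0.01,0,0,-0.04,0],[0.01,0,0,-0.04,0],[0.01,0,0,-0.03,0],[0.01,0,0,0,0]]' | python3 inch.py; python3 -c "
from h import *
go([.4875,-.1284,.23],1.7255)"
```

```text
t: 27.85
tool_pos: [0.4875, 0.1295, 0.0789]
orientation: [2.172, 2.27, 0.0]
force: [-0.0, 0.5, 0.7]
opening: 0.0235
gripper_force: 12.0
t: 28.45
tool_pos: [0.4901, 0.13, 0.2444]
orientation: [2.168, 2.266, 0.011]
force: [1.1, 0.7, -1.2]
opening: 0.0237
gripper_force: 12.0
shift [-0.258  -0.0141  0.0141] yaw now 1.6148 turn -0.111
```

```bash
echo '[[0.01,-0.04,-0.002,0,0],[0.01,-0.044,-0.002,0,0],[0.01,-0.044,-0.002,0,0],[0.01,-0.044,-0.002,0,0],[0.01,-0.044,-0.002,0,0],[0.01,-0.041,-0.002,0,0],[0.01,0,0,0,-0.055],[0.01,0,0,0,-0.055],[0.01,0,0,0.04,0],[0.01,0,0,0.04,0],[0.01,0,0,0.03,0],[0.01,0,0,0.02,0],[0.01,0,0,0.01,0],[0.01,0,0,0,0],[0.01,0,0,0,0]]' | python3 inch.py; python3 -c "
from h import *
go([.4875,-.1284,.0709],1.7255)"
```

```text
t: 29.95
tool_pos: [0.4872, -0.1279, 0.0994]
orientation: [2.044, 2.385, 0.0]
force: [0.2, -0.1, -0.1]
opening: 0.0234
gripper_force: 12.0
shift [-0.0006  0.0002  0.0285] yaw now 1.7249 turn -0.001
```

```bash
echo '[[0.01,0,0,0.015,0],[0.01,0,0,0.008,0],[0.01,0,0,0.003,0],[0.01,0,0,0,0]]' | python3 inch.py|sed -n '2p;4p';  echo '[[0.01,0,0,0.0015,0],[0.01,0,0,0,0]]' | python3 inch.py|sed -n '2p;4p'; echo '[[0.01,0,0,0.001,0],[0.01,0,0,0,0]]' | python3 inch.py|sed -n '2p;4p'
```

```text
tool_pos: [0.4863, -0.1275, 0.0721]
force: [-0.8, -0.0, -0.7]
tool_pos: [0.487, -0.1278, 0.0715]
force: [-0.3, -0.0, -0.3]
tool_pos: [0.4873, -0.1279, 0.0708]
force: [0.2, -0.2, 0.1]
```

```bash
echo '[[0.01,0,0,0.001,0],[0.01,0,0,0,0]]' | python3 inch.py|sed -n '2p;4p'; echo '[[0.01,0,0,0.0003,0],[0.01,0,0,0,0]]' | python3 inch.py|sed -n '2p;4p'
```

```text
tool_pos: [0.4875, -0.128, 0.0707]
force: [-3.8, 1.8, 9.9]
tool_pos: [0.4875, -0.128, 0.0707]
force: [-5.0, 1.8, 13.1]
```

Blue is down. I'll release it, rise, and move back out of view towards the strip.

```bash
echo '[[0.01,0,0,-0.0015,0],[0.06,0,0,0,0],[0.06,0,0,0,0],[0.06,0,0,0,0],[0.06,0,0,-0.02,0],[0.06,0,0,-0.04,0],[0.06,0,0,-0.04,0],[0.06,0,0,-0.04,0],[0.06,0.03,0,-0.02,0],[0.06,0.045,0,0,0],[0.06,0.045,0,0,0],[0.06,0.045,0,0,0],[0.06,0.045,0,0,0],[0.06,0.045,0,0,0],[0.06,0,0,0,0],[0.06,0,0,0,0]]' | python3 inch.py; python3 -c "
from h import *
for n in ['top','scene']:
  c=robot.read_camera(n);I=c['image'][:,:,::-1]
  I=I[160:260,330:500] if n=='top' else I[80:210,160:320]
  cv2.imwrite(f'pics/{n}9.png',cv2.resize(I,None,fx=4.5,fy=4.5))"
```

```text
t: 32.75
tool_pos: [0.4474, 0.125, 0.2304]
orientation: [2.04, 2.389, -0.001]
force: [0.8, -0.4, -0.1]
opening: 0.0602
gripper_force: 0.0
```

View pics/top9.png

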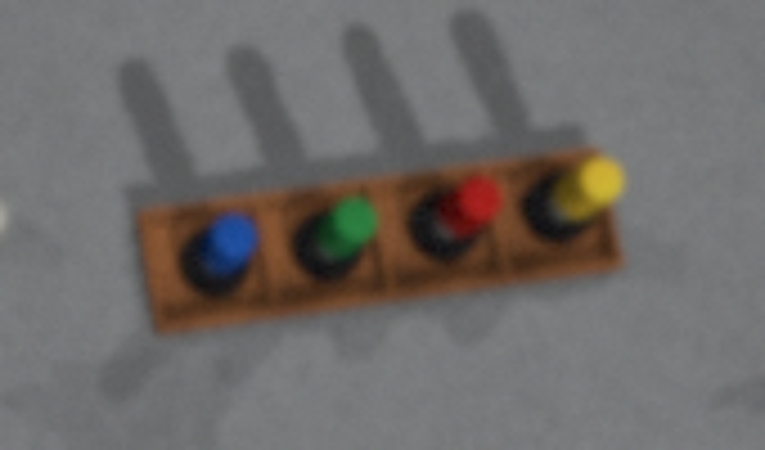

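View pics/scene9.png

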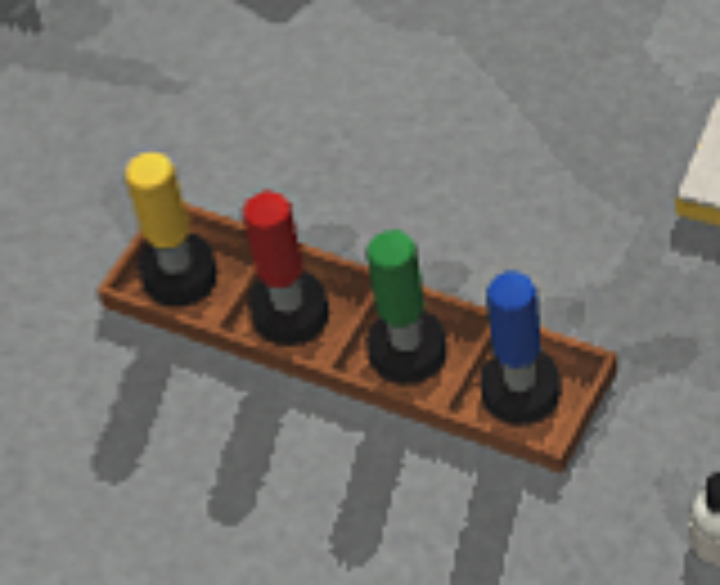

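Both views show four upright stamps with their feet in the compartments. In the top crop, blue (218,260), green (330,245), red (450,225) and yellow (555,207) run left to right, and the robot is clear of them.

```bash
python3 -c "
from plant import robot
print(robot.close_job())"
```

```text
the job is handed in; nothing more can be done
None
```

I moved all four stamps to the tray in reverse order (blue, green, red, yellow from left to right), let each go standing upright in its own compartment, and handed the job in after about 33 s of robot time.

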